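# Mirror check of an organ pipe's mouth

### The arm

A 6-joint arm with a two-finger parallel gripper is mounted at the origin on the work surface. World frame = base frame: x ahead of the robot, y to its left, z up, the work surface at z = 0. Lengths are in m, angles in rad, forces in N, time in s.
With the tool pointing down it reaches from about 0.2 to 0.875 m from the base axis. Payload 3.4 kg.
Tool frame: the origin (TCP) lies at the very end of the fingers, on their centre line; the grasp point (between the pads) lies arm.pinch_z behind it (arm.pinch_z is the distance from the TCP to the grasp point, in m); z points along the fingers, y is the line along which they close (so a half turn about z gives the same grasp; the last joint's range is limited). The gripper opens to 94 mm and grips with 3 to 60 N. Pads are 16 mm wide; open, the fingers measure 119 mm over their backs; the gripper's body (75 mm by 177 mm) begins 78 mm behind the grasp point.
Start: joints at [-1.381, 0.276, 1.505, -0, 1.361, -0.121], TCP at [0.176, -0.547, 0.205] pointing down, gripper open.
Joint ranges: [-2.89, 2.89], [-0.75, 2.08], [0.22, 2.7], [-1.18, 4.32], [0.11, 2.71], [-2.7, 2.7]. Speed limits (rad/s): [2.57, 2.57, 3.14, 3.14, 3.14, 3.14].

### API

Orientations are given as a rotation vector (axis times angle).
In Python, from rig import observe, cams, order, arm gives the robot as it stands. The module is installed in compiled form; this text tells all that it offers.
- The arm moves only by the shell command python3 -m inch 'ROWS' [OPENING] [FORCE]. ROWS is JSON, a list of rows, each a list of 4 numbers: the shift along the tool's x, y, z in mm, then the turn about the tool's z in rad. In form: [[tx, ty, tz, roll], ...]. A call has 1 to 8 rows; each row is the pose to reach, as a shift and turn from the pose commanded when the call began, along the tool's axes at that moment; what a row does not reach only later rows make up. A row lasts 1/10 s, in which the tool goes at most 50 mm and 8.59 degrees, less where a joint would pass 70% of its speed; a pose out of reach is approached as far as the arm can. A call with a gripper value outside its range is refused whole. OPENING is the finger opening in mm, from 0 to 94, set as the call begins (- or left out, the last holds). The fingers move at their own pace and stop on an object; FORCE is the grip in N (left out, the last holds). Time passes only in rows, so rows that repeat a pose let the fingers close. It gives the time, the measured TCP pose, the force, the opening and the grip force at its end, in the units of the state.
- observe(): the state, without advancing time (a new reading comes with each control period).
- cams.camera(name): name is "side" or "top" or "wrist"; returns the picture (400x640x3 uint8, red, green, blue); there is no depth.
- cams.get_calibration(name): a dict with "fovy" (degrees; the focal length in pixels is half the picture's height over the tangent of half this angle, whatever the lens; pixels are square), "cx", "cy" (the principal point, pixels), "R" (3x3) and "t" (3): a world point X has camera coordinates R X + t; the wrist camera has in their place "tool_from_camera" (4x4, takes a point from camera to tool coordinates, whose origin is the TCP and whose axes are the flange's). Camera axes: x right, y down, z forward; pixel columns grow to the right and rows downward; lengths in m; the calibration is good to about 2 mm. A picture is of the moment at which its call begins: read the wrist's pose just before it. get_calibration takes no time and is no camera call.
- order.close_job(): hands the job in; it is judged then, once.
The state is a dict: "time_s": time; "q": joint angles; "joint_vel": joint speeds; "joint_torque": joint torques, N m; "ee_pos": TCP position; "tcp_rot": TCP orientation; "force": force on the tool from outside, world axes, zero at the start; "wrist_torque": the same for the moment, N m; "gripper_width": finger opening in m; "gripper_force": force on a finger pad.
Only numpy, scipy, OpenCV 4.12 (cv2) and the standard library are available. Lean on these libraries where they do the work, as an engineer would, in place of code of your own. Each camera call takes 0.05 s, during which the arm holds its last target. There are 200 camera calls.

### The job

Lay (do not drop) the small square wooden organ pipe flat in the empty compartment of the wooden tray, its foot in the open notch so that the mouth with the red dot faces the mirror, and let go of it. Then swing the spring-loaded mirror by its orange post until the inspection camera would see the red dot in the middle of the mirror, and finish while still holding the post at that angle. Leave everything else on the bench where it is.

Things in the scene. Friction and masses are not known exactly. Their poses are not given: they have to be found in the camera images.
- pipe_mid (a point): centre (half-way up) of the loose square wooden organ pipe: a pale wooden bar 150 long (its x), 44 wide (y), 44 high (z), about 140 g. A round foot, 16 in diameter and 36 long, sticks out of the middle of its -x end. The dark mouth and the red dot are on its -y side, between middle and foot. It starts lying on the bench, mouth to one side.
- pipe: the same pipe, origin at the centre of its underside; axes as pipe_mid
- dot (a point): centre of the red dot (16 mm across) on the pipe's -y side, 22 mm from the pipe's middle towards the foot and half-way up
- bed (a point): centre of the floor (grey lining, 10 above the bench) of the tray's empty compartment, 158 long (x) and 53 wide (y). x runs from the notch end to the closed end; -y is the side towards the mirror. Laid properly, the pipe has this frame's axes (within 8 mm, 0.08 rad) and its centre 22 above this point
- tray: fixed wooden tray 182 x 150, axes as bed, origin on the bench under its middle. End walls of the empty compartment rise 30 above its floor, the one at -x with an open-topped notch 26 wide in its middle for the foot; side walls rise 12. The compartment on the +y side holds the brass gauge
- lens (a point): centre of the front of the inspection camera's lens, 70 above the bench; it is fixed to the same base as the mirror, 200 from the mirror's axis, and always looks straight at that axis. x runs away from the mirror.
- rig: fixed base of camera and mirror, a dark steel plate 360 x 90 x 12; origin on the bench right under the mirror's upright axis; x points to the camera
- mirror (a joint): angle (rad) of the mirror about its upright axis, 0 to 1.25, growing counter-clockwise from above. At 0 its glass squarely faces the camera; at angle a its normal is turned by a from the direction axis-to-camera, and the camera's line of sight leaves it turned by 2a. A spring (0.3 N m/rad; 0.1 N m at 0, 0.3 at 0.7) returns it to 0 when let go
- glass (a point): middle of the front of the mirror's glass, 67 above the bench, upright, 60 wide and 76 high (frame 68 x 86, top at 110 above the bench), 3 in front of the axis; x is the normal of the glass
- post (a point): grip point of the orange upright post (16 mm in diameter, from 60 to 136 above the bench; this point at 112), on a flat steel lever (top at 64) that stands out 100 mm from the mirror's axis behind the glass; it swings round the axis with the mirror
- sight: no solid thing: frame on the mirror's axis, at the bench; its x points along the camera's horizontal line of sight after reflection. When this line passes over the red dot, the dot shows in the middle of the mirror
- gauge: brass flat gauge 120 x 26 x 8, lying in the tray's other compartment; leave alone
- file: steel flat file with wooden handle, blade 170, handle 105, beyond the tray; origin where they meet; leave alone
- knife: knife with blue blade (90) and wooden handle (105), at the robot's left; origin where they meet; leave alone
- block: white block 55 x 45 x 35; leave alone
- jar: jar, 60 in diameter, 75 high; leave alone
- hammer: hammer lying at the right; leave alone
Things that resemble listed ones, but are neither listed nor needed, are in the scene too. Leave any pink look-alike of the pipe alone. Leave any white look-alike of the tray alone.

How it is judged:
On the way, in this order (a step that is already met when the one before it is completed fails the run):
1. the pipe lies flat in the empty compartment, foot in the notch, dot towards the mirror, let go (x of pipe_mid in the frame of bed between -0.008 and 0.008 m and y of pipe_mid in the frame of bed between -0.008 and 0.008 m and z of pipe_mid in the frame of bed between 0.017 and 0.027 m and y of dot in the frame of bed below -0.01 m and x of dot in the frame of bed below -0.008 m and angle between the x axis of pipe_mid and the x axis of bed, either way round below 0.08 rad and angle between pipe_mid's own z axis and vertical below 0.06 rad and contact force between the fingers and pipe below 0.1 N and linear speed of pipe below 0.03 m/s), for 0.2 s.
2. the fingers hold the mirror's post where the reflected line of sight meets the dot (y of dot in the frame of sight between -0.032 and 0.032 m and x of dot in the frame of sight above 0.1 m and contact force between the fingers and mirror above 0.5 N and velocity of joint mirror between -0.1 and 0.1 rad/s), for 0.3 s.
At the end, for the whole second after the job is handed in: Pipe flat and released in the compartment (centre within 8 mm, axes 0.08 rad, foot in the notch, dot towards the mirror); fingers hold the mirror still (over 0.5 N) with the reflected line of sight within 32 mm of the dot; bystanders within 30 mm of their start (all of step 1 and all of step 2); the arm keeps its last pose, push and grip.
It fails at once if a bystander is moved by more than 30 mm (distance of any of gauge, file, knife, block, jar, hammer from where it was at the start of the episode above 0.03 m).
It fails at once if the pipe is dropped (falls freely by more than about 20 mm) (linear speed of pipe above 0.6 m/s and contact force between the fingers and pipe below 0.05 N).
It also fails if it takes over 54 s, if anything falls off the work surface, if the arm or the gripper's body presses on something with over 40 N, if the wrist force passes 120 N, or if a joint passes its speed limit or range.

## Working session

There is one attempt and no reset: what is moved stays moved. The work goes in short steps, Python scripts to look and compute and a shell command to move; the robot and the scene stay as the last step left them, time stands still between calls to the robot, and variables do not carry over. Pictures are saved under pics/ and viewed, at most 10 in all, crops included, and the job is handed in when it is done.

```bash
mkdir -p pics
cat > h.py <<'E'
import numpy as np, cv2
from scipy.spatial.transform import Rotation as Ro
from rig import observe, cams, order, arm
def pose():
    s=observe(); return np.array(s["ee_pos"]),Ro.from_rotvec(s["tcp_rot"]).as_matrix(),s
def snap(n,f=None):
    p,R,s=pose(); im=cams.camera(n)
    if f: cv2.imwrite(f,im[:,:,::-1])
    return im,(p,R)
def ray(n,px,pr=None):
    c=cams.get_calibration(n); f=200/np.tan(np.radians(c["fovy"])/2)
    d=np.array([(px[0]-c["cx"])/f,(px[1]-c["cy"])/f,1])
    if n=="wrist":
        T=np.array(c["tool_from_camera"]);p,R=pr
        return p+R@T[:3,3],R@T[:3,:3]@d
    R=np.array(c["R"]);t=np.array(c["t"]); return -R.T@t,R.T@d
def onz(n,px,z,pr=None):
    o,d=ray(n,px,pr); return o+d*(z-o[2])/d[2]
def proj(n,X,pr=None):
    c=cams.get_calibration(n); f=200/np.tan(np.radians(c["fovy"])/2)
    if n=="wrist":
        T=np.array(c["tool_from_camera"]);p,R=pr
        x=T[:3,:3].T@(R.T@(np.array(X)-p)-T[:3,3])
    else: x=np.array(c["R"])@X+np.array(c["t"])
    return x[:2]/x[2]*f+[c["cx"],c["cy"]]
def totool(v):
    p,R,s=pose(); return R.T@np.array(v)*1000
E
python3 - <<'E'
from h import *
a,_=snap("top","pics/top.png");b,_=snap("side","pics/side.png")
p,R,s=pose();print(p,R.round(3),s["force"],s["time_s"],arm.pinch_z)
for n in("top","side"):
  c=cams.get_calibration(n);print(n,c["fovy"],-np.array(c["R"]).T@c["t"])
E
```

```text
[ 0.17576814 -0.54695263  0.20471063] [[ 0.952  0.306 -0.   ]
 [ 0.306 -0.952  0.002]
 [ 0.    -0.002 -1.   ]] [-0.4029756   0.96284188 -0.46211058] 0.1 0.0188
top 42.54770221256476 [ 0.37612869 -0.00582545  1.88274691]
side 50.93876591900691 [-0.10032257  0.78796549  0.83752091]
```

View pics/top.png

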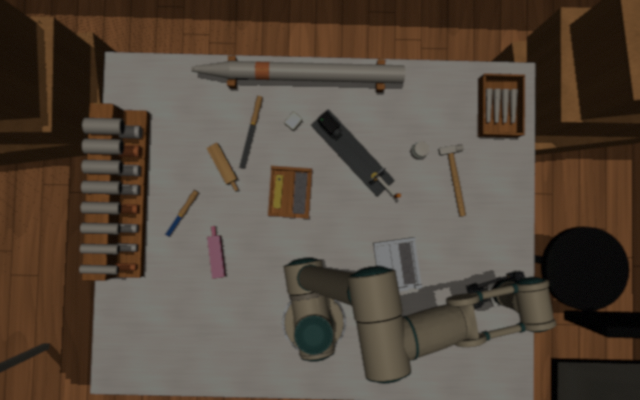

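View pics/side.png

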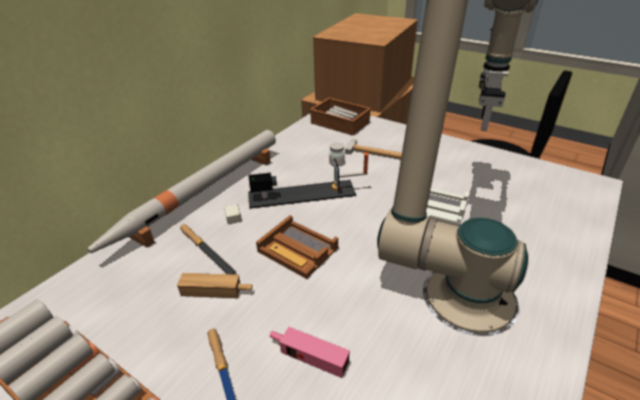

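Top view:
- Pipe candidates: the wooden bar at (222,165), foot at (236,188), and the pink one at (216,252), which is the decoy.
- Tray candidates: the wooden tray at (290,193), with the brass gauge on its left and the empty grey compartment on its right, and the white decoy at (397,262).
- The rig runs from the camera at (328,122) to the mirror at about (380,180), with the post near (397,197).

I choose the wooden bar and wooden tray and will check them in one crop.

Run:
```python
from h import *
a=cv2.imread("pics/top.png");b=cv2.imread("pics/side.png")
c1=cv2.resize(a[100:230,195:415],None,fx=3.6,fy=3.6,interpolation=cv2.INTER_CUBIC)
c1=cv2.convertScaleAbs(c1,alpha=1.8)
cv2.imwrite("pics/c1.png",c1)
c2=cv2.resize(b[135:305,165:385],None,fx=3.5,fy=3.5,interpolation=cv2.INTER_CUBIC)
cv2.imwrite("pics/c2.png",c2)
print(onz("top",(222,165),.044),onz("top",(236,188),.02),onz("top",(301,193),.01),onz("top",(397,197),.136))
```

```text
[0.55871408 0.34333134 0.044     ] [0.4785971  0.29434121 0.02      ] [0.46671617 0.05835781 0.01      ] [ 0.4550259  -0.27309561  0.136     ]
```

View pics/c1.png

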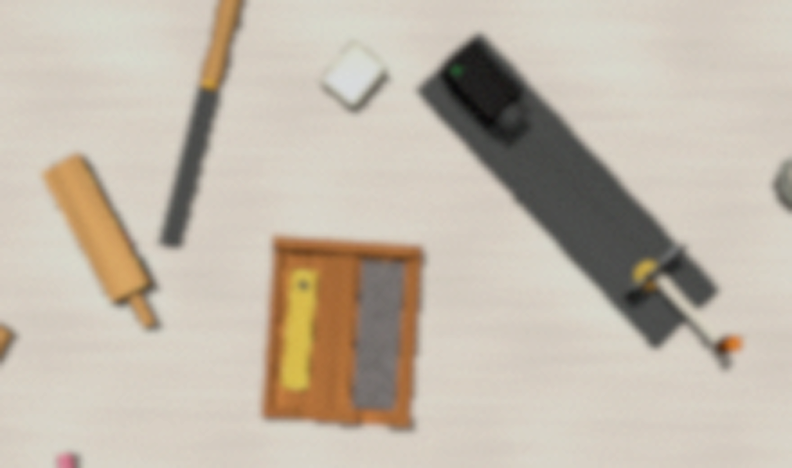

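View pics/c2.png

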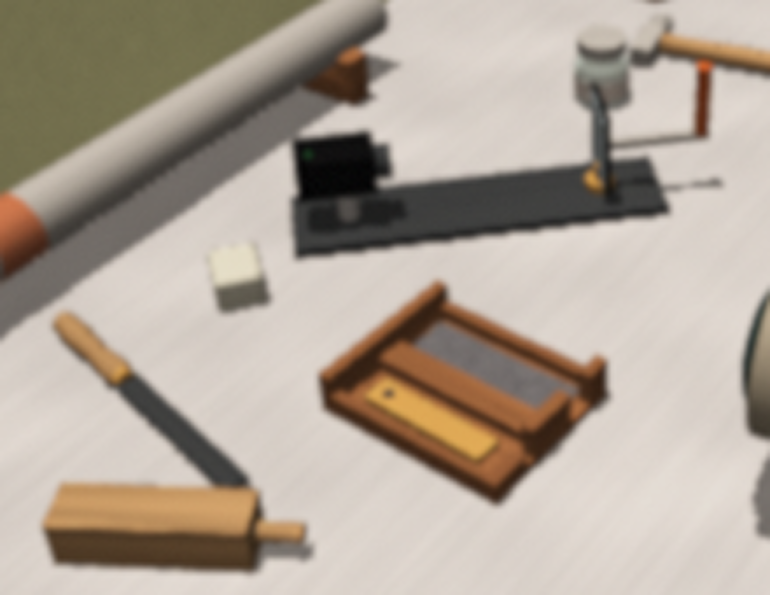

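The crops confirm it. The wooden pipe in c1 spans (45,165)–(150,290) with its foot at (150,325), and its mouth side is hidden from the side camera, so it faces the file. The tray's notch end is nearest the robot (c1 bottom, about (385,420)), the empty grey compartment is on the mirror side, and the post top is at c1 (733,343).

Run:
```python
from h import *
a=cv2.imread("pics/top.png")
hsv=cv2.cvtColor(a,cv2.COLOR_BGR2HSV)
m=np.zeros(a.shape[:2],np.uint8);m[135:195,200:239]=(hsv[135:195,200:239,1]>110)*255
m=cv2.morphologyEx(m,cv2.MORPH_OPEN,np.ones((7,7)))
cs=max(cv2.findContours(m,0,1)[0],key=cv2.contourArea)
P=np.array([onz("top",q[0],.044)[:2] for q in cs],np.float32);print("pipe",cv2.minAreaRect(P*1000),cv2.minAreaRect(cs))
g=hsv[170:220,290:312]; # grey lining
mm=np.zeros_like(m);mm[170:216,291:309]=((g[:46,1:19,1]<70)*255)
mm=cv2.morphologyEx(mm,cv2.MORPH_OPEN,np.ones((3,3)))
cs=max(cv2.findContours(mm,0,1)[0],key=cv2.contourArea)
P=np.array([onz("top",q[0],.01)[:2] for q in cs],np.float32);print("bed",cv2.minAreaRect(P*1000))
p,R,s=pose()
print(cams.get_calibration("wrist"))
print("to pipe tool mm",totool(np.array([.548,.338,.30])-p))
```

```text
pipe ((562.7053833007812, 343.0134582519531), (152.24758911132812, 40.213253021240234), 30.148738861083984) ((222.14498901367188, 163.92147827148438), (42.13274002075195, 11.24760913848877), 61.55707550048828)
bed ((468.5135803222656, 63.330780029296875), (40.34873962402344, 144.93812561035156), 87.4504623413086)
{'fovy': 71.37686243432638, 'cx': 321.03504898968214, 'cy': 202.6542009814404, 'tool_from_camera': array([[ 1.09482284e-04, -9.72781254e-01, -2.31725313e-01,
         6.52058334e-02],
       [ 9.99999955e-01,  4.15985720e-05,  2.97835256e-04,
        -6.26255329e-04],
       [-2.80089111e-04, -2.31725335e-01,  9.72781214e-01,
        -1.79137737e-01],
       [ 0.00000000e+00,  0.00000000e+00,  0.00000000e+00,
         1.00000000e+00]])}
to pipe tool mm [ 625.08276257 -728.84397114  -93.99890085]
```

```bash
python3 -m inch '[[0,0,-60,0],[625,-733,-60,-0.215],[625,-733,-60,-0.215],[625,-733,-60,-0.215],[625,-733,-60,-0.215],[625,-733,-60,-0.215],[625,-733,-60,-0.215],[625,-733,-60,-0.215]]' 80
python3 - <<'E'
from h import *
p,R,s=pose();print(p,np.arctan2(R[1,0],R[0,0]))
print(totool(np.array([.556,.343,.26])-p))
E
```

```text
time_s: 0.9
ee_pos: [0.3107, -0.2224, 0.2589]
tcp_rot: [-3.034, -0.815, -0.0]
force: [1.3, -0.7, 0.4]
gripper_width: 0.0797
gripper_force: 0.0
[ 0.3106874  -0.22241225  0.25889441] 0.5247936509198232
[ 495.59151458 -366.41321519   -0.95638045]
```

```bash
python3 -m inch '[[485,-366,0,0],[485,-366,0,0],[485,-366,0,0],[485,-366,0,0],[485,-366,0,0],[485,-366,0,0],[485,-366,0,0],[485,-366,0,0]]';  python3 -m inch '[[0,0,0,0]]' >/dev/null
python3 - <<'E'
from h import *
p,R,s=pose();print(p,s["joint_vel"])
print(totool(np.array([.556,.343,.26])-p))
E
```

```text
time_s: 1.7
ee_pos: [0.4659, 0.1463, 0.2588]
tcp_rot: [3.033, 0.817, -0.001]
force: [1.3, -0.7, 0.2]
gripper_width: 0.0801
gripper_force: 0.0
[0.4672495  0.14943516 0.25815104] [-0.07513483 -0.03992741  0.05267232 -0.07953998  0.04535756 -0.05212895]
[ 174.7258375  -121.72305276   -1.34019276]
```

```bash
python3 -m inch '[[175,-122,0,0],[175,-122,0,0],[175,-122,0,0],[175,-122,0,0],[175,-122,0,0],[175,-122,0,0],[175,-122,0,0]]' | head -2
python3 - <<'E'
from h import *
im,pr=snap("wrist","pics/w1.png");print(pr[0])
for X in [(.56,.343,.044),(.4785,.294,.022)]: print(proj("wrist",np.array(X),pr))
E
```

```text
time_s: 2.5
ee_pos: [0.5553, 0.3358, 0.2586]
[0.55533444 0.33582399 0.2586378 ]
[318.77351783 177.65281002]
[319.94839061 235.38343385]
```

View pics/w1.png

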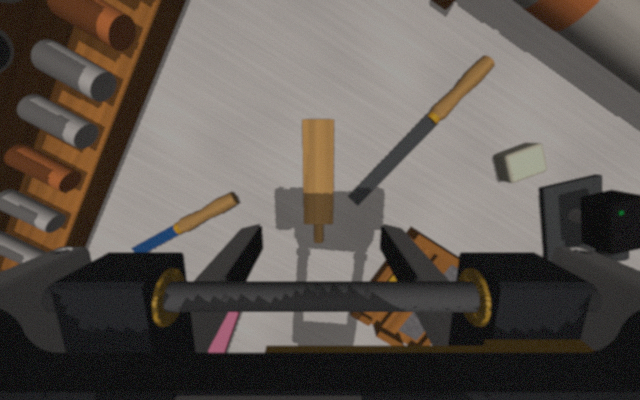

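The wrist picture shows the pipe upright in the middle, with its top face at cols 302–335, rows 119–195, the darker foot end below that and the foot at (319,232). The file blade tip at (355,198) is clear of the finger paths.

Run:
```python
from h import *
a=cv2.imread("pics/w1.png");hsv=cv2.cvtColor(a,cv2.COLOR_BGR2HSV)
print(hsv[110:245:5,319].tolist())
m=(hsv[:,:,1]>90)
for r in (130,150,170,190): 
  x=np.where(m[r,280:350])[0]+280;print(r,x.min(),x.max())
pr=(np.array([.55533444,.33582399,.2586378]),None)
p,R,s=pose();pr=(p,R)
r=[onz("wrist",(c,r),.044,pr) for c,r in((302,118.5),(335,118.5),(302,195),(335,195))]
print(np.round(r,4))
```

```text
[[18, 16, 160], [17, 14, 162], [17, 131, 161], [17, 137, 166], [17, 143, 166], [17, 146, 161], [17, 145, 165], [16, 140, 167], [17, 142, 163], [17, 143, 164], [17, 137, 166], [17, 141, 166], [17, 138, 168], [17, 138, 166], [17, 138, 168], [17, 141, 165], [17, 137, 167], [16, 127, 104], [15, 126, 103], [16, 130, 104], [17, 148, 100], [17, 143, 102], [17, 144, 101], [17, 129, 95], [17, 131, 97], [17, 137, 91], [17, 137, 97]]
130 303 333
150 303 332
170 303 332
190 303 332
[[0.6187 0.4028 0.044 ]
 [0.6411 0.3641 0.044 ]
 [0.526  0.3512 0.044 ]
 [0.5499 0.3099 0.044 ]]
```

Run:
```python
from h import *
pr=pose()[:2]
a=cv2.imread("pics/w1.png");hsv=cv2.cvtColor(a,cv2.COLOR_BGR2HSV)
m=(hsv[:,:,1]>90);w=[(m[r,285:345]).sum() for r in range(112,240)]
print([112+i for i in range(1,128) if abs(w[i]-w[i-1])>8])
for r in (200,210,220): 
  x=np.where(m[r,285:345])[0]+285;print(r,x.min(),x.max())
A=onz("wrist",(318,118.5),.044,pr);B=onz("wrist",(318,224),.044,pr)
print(A,B,np.linalg.norm(A-B),np.arctan2(*(A-B)[1::-1]));c=(A+B)/2
print(c,totool([*c[:2],.03]-pr[0]))
```

```text
[119, 120, 224]
200 304 332
210 304 332
220 304 331
[0.62955225 0.38404643 0.044     ] [0.49952377 0.30922587 0.044     ] 0.15001839921898755 0.5221473998147361
[0.56453801 0.34663615 0.044     ] [ 13.90204231  -5.17819025 229.10480334]
```

```bash
python3 -m inch '[[14,-5,60,0],[14,-5,110,0],[14,-5,160,0],[14,-5,200,0],[14,-5,230,0],[14,-5,242,0],[14,-5,242,0],[14,-5,242,0]]'; python3 -m inch '[[0,0,0,0],[0,0,0,0],[0,0,0,0],[0,0,0,0],[0,0,0,0],[0,0,0,0]]' 36 20
```

```text
time_s: 3.35
ee_pos: [0.567, 0.3488, 0.0193]
tcp_rot: [-3.034, -0.815, -0.005]
force: [-0.2, 0.4, 0.2]
gripper_width: 0.0798
gripper_force: 0.0
time_s: 3.95
ee_pos: [0.5658, 0.3488, 0.0174]
tcp_rot: [3.033, 0.817, 0.001]
force: [-0.1, -1.3, 2.7]
gripper_width: 0.0436
gripper_force: 20.0
```

```bash
python3 -m inch '[[0,0,-20,0],[0,0,-60,0],[0,0,-105,0],[-45,20,-150,0.14],[-85,42,-190,0.28],[-125,62,-220,0.42],[-165,82,-232,0.56],[-190,97,-232,0.577]]';python3 -m inch '[[0,0,0,0],[0,0,0,0],[0,0,0,0]]'
python3 - <<'E'
from h import *
im,pr=snap("wrist","pics/w2.png");print(pr[0],np.arctan2(pr[1][1,0],pr[1][0,0]));np.savez("w2.npz",p=pr[0],R=pr[1])
E
```

```text
time_s: 4.75
ee_pos: [0.4517, 0.1723, 0.25]
tcp_rot: [-3.14, 0.083, -0.005]
force: [1.0, -1.4, -1.5]
gripper_width: 0.0439
gripper_force: 20.0
time_s: 5.05
ee_pos: [0.4523, 0.1737, 0.2478]
tcp_rot: [-3.14, 0.08, 0.001]
force: [0.6, 0.4, -1.6]
gripper_width: 0.0438
gripper_force: 20.0
[0.45229447 0.17365611 0.24775855] -0.05089935740679761
```

View pics/w2.png

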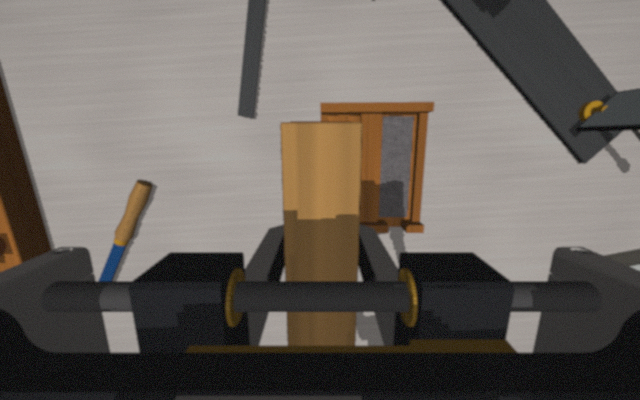

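Run:
```python
from h import *
d=np.load("w2.npz");pr=(d["p"],d["R"])
a=cv2.imread("pics/w2.png");hsv=cv2.cvtColor(a,cv2.COLOR_BGR2HSV)
m=(hsv[:,:,1]<70)
for r in range(108,226,6):
  x=np.where(m[r,370:420])[0]+370; print(r,x.min() if len(x) else None,x.max() if len(x) else None,end="; ")
for c in (385,393,401,408): print(c,hsv[104:122,c,1].tolist(),hsv[208:228,c,1].tolist(),hsv[208:228,c,2].tolist())
```

```text
108 None None; 114 None None; 120 383 412; 126 383 412; 132 383 411; 138 383 411; 144 382 411; 150 382 410; 156 382 410; 162 382 409; 168 381 409; 174 381 409; 180 381 408; 186 380 408; 192 380 407; 198 380 407; 204 380 407; 210 379 406; 216 380 405; 222 None None; 385 [169, 176, 175, 168, 169, 178, 160, 183, 177, 129, 186, 132, 88, 35, 13, 13, 10, 7] [8, 17, 16, 20, 25, 4, 4, 8, 57, 123, 169, 169, 165, 146, 173, 157, 174, 139, 157, 161] [66, 60, 65, 65, 62, 61, 64, 63, 72, 79, 89, 89, 82, 70, 56, 52, 57, 68, 81, 81]
393 [178, 169, 172, 162, 176, 175, 182, 172, 167, 141, 155, 120, 64, 24, 11, 17, 15, 12] [8, 4, 13, 22, 8, 12, 8, 9, 46, 128, 148, 155, 147, 149, 163, 168, 194, 141, 89, 35] [63, 59, 61, 59, 62, 65, 61, 60, 66, 80, 88, 89, 90, 87, 86, 88, 84, 87, 92, 94]
401 [166, 176, 170, 171, 166, 183, 171, 168, 155, 157, 148, 117, 64, 21, 11, 11, 10, 13] [8, 11, 16, 12, 12, 20, 12, 26, 47, 109, 179, 170, 167, 127, 148, 212, 181, 164, 77, 40] [61, 67, 63, 63, 65, 64, 63, 60, 65, 75, 77, 72, 64, 58, 57, 54, 52, 53, 63, 76]
408 [175, 173, 180, 171, 176, 170, 169, 166, 163, 154, 180, 137, 81, 33, 8, 21, 8, 5] [139, 139, 140, 147, 160, 152, 152, 155, 166, 172, 171, 178, 168, 186, 214, 139, 175, 192, 160, 169] [123, 125, 133, 142, 139, 139, 136, 140, 138, 139, 127, 103, 70, 59, 50, 57, 67, 89, 113, 128]
```

Run:
```python
from h import *
d=np.load("w2.npz");pr=(d["p"],d["R"])
w=lambda c,r,z:onz("wrist",(c,r),z,pr)
A=w(413,120,.01);B=w(406.3,213,.01);C=w(382.7,120,.022);D=w(379.3,210,.022);E=w(397,116,.01);F=w(393,216.7,.01)
for n,v in zip("ABCDEF",(A,B,C,D,E,F)):print(n,v.round(4))
h1=np.arctan2(*(A-B)[1::-1]);h2=np.arctan2(*(C-D)[1::-1]);print(h1,h2,np.linalg.norm(E-F))
h=(h1+h2)/2;ux=np.array([np.cos(h),np.sin(h)]);uy=np.array([-ux[1],ux[0]])
xs=((E+F)[:2]@ux)/2;yr=((A+B)[:2]@uy)/2;yl=((C+D)[:2]@uy)/2;print("width",yl-yr)
bed=ux*xs+uy*(yr+yl)/2;print("bed",bed,h)
# pipe in tool: centre 2.2mm behind TCP ; target TCP
p,R,s=pose();hx=np.arctan2(R[1,0],R[0,0]);t=bed+ux*.0022
print("roll",hx-h,totool([*t,.12]-p),totool([*t,.027]-p))
```

```text
A [0.5333 0.0372 0.01  ]
B [0.3948 0.044  0.01  ]
C [0.535  0.0832 0.022 ]
D [0.4051 0.0883 0.022 ]
E [0.54   0.0602 0.01  ]
F [0.3899 0.0646 0.01  ]
-0.049200119313199134 -0.038757263885924445 0.15017035539352339
width 0.04540731858453729
bed [0.46499099 0.06326158] -0.04397869159956179
roll -0.006437505605283923 [ 20.54185236 109.81333736 127.48818306] [ 20.63731126 109.83288475 220.48813201]
```

Run:
```python
from h import *
d=np.load("w2.npz");pr=(d["p"],d["R"])
a=cv2.imread("pics/w2.png");hsv=cv2.cvtColor(a,cv2.COLOR_BGR2HSV)
print([hsv[r,300].tolist() for r in range(117,128)])
for r in(150,180):
  print(r,hsv[r,404:430].tolist())
z=pr[0][2]+.0266
for c,r in((281,122),(361,122.5),(321,122),(286,240),(357,240)):
  print(pr[1].T@(onz("wrist",(c,r),z,pr)-pr[0])*1000)
```

```text
[[14, 17, 165], [20, 19, 165], [14, 17, 166], [15, 20, 152], [12, 52, 132], [15, 105, 117], [16, 140, 131], [16, 139, 143], [16, 142, 151], [17, 148, 152], [16, 146, 154]]
150 [[0, 18, 99], [0, 6, 92], [174, 13, 95], [170, 8, 95], [12, 13, 96], [15, 11, 96], [8, 28, 99], [11, 78, 111], [12, 134, 124], [15, 184, 126], [15, 177, 108], [15, 172, 74], [16, 191, 72], [15, 176, 103], [13, 173, 124], [15, 173, 128], [14, 167, 130], [14, 175, 127], [14, 173, 128], [14, 169, 128], [12, 120, 134], [10, 57, 148], [11, 27, 161], [10, 18, 167], [12, 15, 170], [11, 17, 164]]
180 [[165, 5, 102], [158, 10, 104], [174, 13, 101], [0, 15, 100], [13, 34, 104], [10, 85, 117], [13, 151, 125], [15, 176, 126], [16, 185, 99], [15, 160, 70], [14, 152, 77], [14, 169, 107], [16, 178, 122], [15, 175, 127], [14, 165, 130], [15, 174, 126], [14, 180, 126], [13, 146, 133], [12, 104, 142], [11, 46, 155], [18, 23, 165], [5, 16, 171], [15, 15, 168], [19, 17, 167], [10, 13, 171], [14, 17, 167]]
[ 72.43157752 -21.11363743 -26.62192541]
[ 72.1830307   21.0294423  -26.64312881]
[ 7.24339722e+01 -4.65382873e-02 -2.66325819e+01]
[  6.4288443  -20.39973041 -26.59258159]
[  6.43225736  20.89946072 -26.61347157]
```

The wrist picture shows the compartment lining at cols 380–412, rows 116–217. The pipe is held straight at cols 281–361, with its far end at row 122. Moving over and down.

```bash
python3 -m inch '[[10,50,0,0],[21,100,0,-0.006],[21,111,0,-0.006],[21,111,50,-0.006],[21,111,100,-0.006],[21,111,140,-0.006],[21,111,140,-0.006],[21,111,140,-0.006]]';python3 - <<'E'
from h import *
p,R,s=pose();ux=np.array([np.cos(-.044),np.sin(-.044)])
t=np.array([.4651,.0620])+ux*.0024
print(totool([*t,.0283]-p))
E
```

```text
time_s: 5.9
ee_pos: [0.4677, 0.0618, 0.1082]
tcp_rot: [-3.141, 0.07, 0.002]
force: [-0.0, 0.4, -1.8]
gripper_width: 0.0437
gripper_force: 20.0
[-1.31561258e-01 -1.22484888e-02  7.98717549e+01]
```

```bash
python3 -m inch '[[0,0,25,0],[0,0,45,0],[0,0,60,0],[0,0,68,0],[0,0,74,0],[0,0,79,0],[0,0,79,0],[0,0,79,0]]';python3 -m inch '[[0,0,1,0],[0,0,1.5,0],[0,0,2,0],[0,0,2,0]]'
python3 - <<'E'
from h import *
im,pr=snap("wrist","pics/w3.png")
E
```

```text
time_s: 6.7
ee_pos: [0.4678, 0.0611, 0.0298]
tcp_rot: [3.141, -0.071, 0.002]
force: [0.0, -0.5, -1.8]
gripper_width: 0.0443
gripper_force: 20.0
time_s: 7.1
ee_pos: [0.4673, 0.061, 0.0274]
tcp_rot: [3.141, -0.071, 0.0]
force: [0.6, -0.2, -1.3]
gripper_width: 0.0436
gripper_force: 20.0
```

```bash
python3 -m inch '[[0,0,0.5,0],[0,0,1,0],[0,0,1,0]]'; python3 -m inch '[[0,0,0,0],[0,0,0,0],[0,0,0,0],[0,0,-10,0],[0,0,-40,0],[0,0,-85,0],[0,0,-130,0],[0,0,-170,0]]' 70
python3 - <<'E'
from h import *
im,pr=snap("wrist","pics/w4.png");print(pr);snap("side","pics/s4.png");snap("top","pics/t4.png")
a=cv2.imread("pics/w4.png");hsv=cv2.cvtColor(a,cv2.COLOR_BGR2HSV)
b=cv2.imread("pics/s4.png")[200:300,240:360]
cv2.imwrite("pics/v4.png",np.hstack([a[:300,200:560],cv2.resize(b,(360,300))]))
E
```

```text
time_s: 7.45
ee_pos: [0.4673, 0.061, 0.0273]
tcp_rot: [3.141, -0.071, 0.001]
force: [-2.4, 0.4, 9.1]
gripper_width: 0.0436
gripper_force: 20.0
time_s: 8.25
ee_pos: [0.4673, 0.0611, 0.1992]
tcp_rot: [3.141, -0.071, 0.003]
force: [0.5, -0.3, -0.8]
gripper_width: 0.0697
gripper_force: 0.0
(array([0.46731237, 0.0610847 , 0.19916892]), array([[ 9.98978078e-01, -4.51604818e-02,  1.82511944e-03],
       [-4.51603860e-02, -9.98979745e-01, -9.36708032e-05],
       [ 1.82748757e-03,  1.11519808e-05, -9.99998330e-01]]))
```

View pics/v4.png

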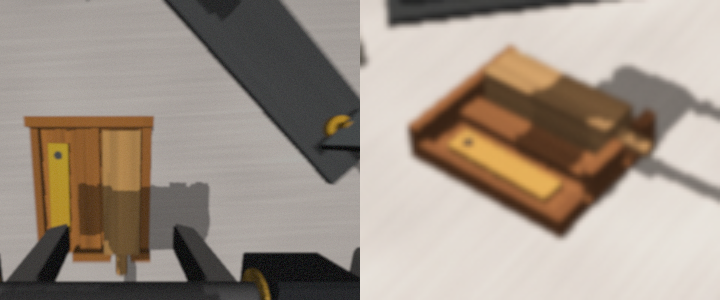

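The pipe lies flat in the compartment, and the side crop (right half) shows its foot in the notch and the tray walls undisturbed. On to the mirror.

```bash
python3 -m inch '[[26,50,-40,-0.13],[26,100,-60,-0.27],[26,150,-60,-0.4],[26,200,-60,-0.53],[26,250,-60,-0.67],[26,296,-60,-0.79],[26,296,-60,-0.79],[26,296,-60,-0.79]]' 50;python3 -m inch '[[0,0,0,0],[0,0,0,0]]'|head -3
python3 - <<'E'
from h import *
im,pr=snap("wrist","pics/w5.png");print(pr[0],np.arctan2(pr[1][1,0],pr[1][0,0]));np.savez("w5.npz",p=pr[0],R=pr[1])
E
```

```text
time_s: 9.2
ee_pos: [0.4787, -0.2394, 0.254]
tcp_rot: [-2.928, -1.135, 0.005]
force: [0.7, 1.0, 0.5]
gripper_width: 0.0499
gripper_force: 0.0
time_s: 9.4
ee_pos: [0.4793, -0.2344, 0.2554]
tcp_rot: [-2.924, -1.143, 0.001]
[ 0.47932792 -0.23442706  0.25539679] 0.7454316822416204
```

View pics/w5.png

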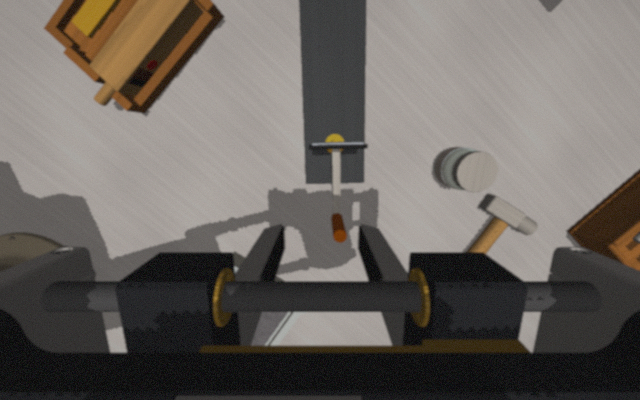

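The wrist view shows the rig plate at cols 300–366 ending at row 183, the mirror's top edge at (310–367,146) and the post top at (340,237). The red dot at (152,65) is on the pipe's mirror-facing side.

Run:
```python
from h import *
d=np.load("w5.npz");pr=(d["p"],d["R"])
a=cv2.imread("pics/w5.png");hsv=cv2.cvtColor(a,cv2.COLOR_BGR2HSV).astype(int)
w=lambda c,r,z:onz("wrist",(c,r),z,pr)
# plate edges by value
L=[];Rr=[]
for r in list(range(5,120,5)):
  x=np.where(hsv[r,285:380,2]<110)[0]+285
  L.append(w(x.min()-.5,r,.012)[:2]);Rr.append(w(x.max()+.5,r,.012)[:2])
hs=[]
for E in(L,Rr):
  v=cv2.fitLine(np.array(E,np.float32),cv2.DIST_HUBER,0,1e-4,1e-4).ravel();v[:2]*=np.sign(v[0]);hs.append(np.arctan2(v[1],v[0]))
h=np.mean(hs);u=np.array([np.cos(h),np.sin(h)]);n=np.array([-u[1],u[0]])
yl=np.mean(np.array(L)@n);yr=np.mean(np.array(Rr)@n);print("head",hs,h,"w",yl-yr)
mid=(yl+yr)/2
H=hsv
om=(((H[:,:,0]<14))&(H[:,:,1]>150)&(H[:,:,2]>60)).astype(np.uint8);sub=np.zeros_like(om);sub[205:248,320:355]=om[205:248,320:355]
ys,xs=np.where(sub);print("post px",xs.min(),xs.max(),ys.min(),ys.max())
low=ys>ys.max()-10;print([ (r,xs[ys==r].min(),xs[ys==r].max()) for r in range(ys.max()-14,ys.max()+1)])
rm=(((H[:,:,0]<6)|(H[:,:,0]>173))&(H[:,:,1]>150)).astype(np.uint8);rm[:,:135]=0;rm[:,170:]=0;rm[90:]=0
ry,rx=np.where(rm);dot=w(rx.mean(),ry.mean(),.032);print("dot px",rx.mean(),ry.mean(),len(rx),dot)
mt=w(338.5,145.5,.110)[:2];print("mirror top along/lat",mt@u,mt@n-mid)
pe=w(334,183.5,.012)[:2];print("plate end along",pe@u)
pt=w(340,236,.136)[:2];print("post",pt,"along/lat",pt@u,pt@n-mid)
for al in (mt@u-.004,pt@u+.1):
  ax=u*al+n*mid
  for D in (dot[:2],np.array([.4419,.0401])):
    v=D-ax;th=np.arctan2(v[1],v[0]);al2=(th-h)/2;po=ax-.1*np.array([np.cos(h+al2),np.sin(h+al2)])
    print("axis",ax,"a",al2,"post target",po)
```

```text
head [np.float32(0.7709171), np.float32(0.7683357)] 0.7696264 w 0.08880735351775565
post px 333 345 214 241
[(227, np.int64(333), np.int64(342)), (228, np.int64(334), np.int64(343)), (229, np.int64(335), np.int64(342)), (230, np.int64(334), np.int64(343)), (231, np.int64(334), np.int64(344)), (232, np.int64(334), np.int64(344)), (233, np.int64(337), np.int64(345)), (234, np.int64(334), np.int64(345)), (235, np.int64(334), np.int64(345)), (236, np.int64(334), np.int64(345)), (237, np.int64(339), np.int64(345)), (238, np.int64(335), np.int64(345)), (239, np.int64(335), np.int64(344)), (240, np.int64(336), np.int64(343)), (241, np.int64(337), np.int64(342))]
dot px 149.84415584415584 67.2987012987013 77 [0.43724487 0.0398529  0.032     ]
mirror top along/lat 0.23603915370823048 -0.0008195069153417167
plate end along 0.17582975197124448
post [ 0.46031154 -0.2792832 ] along/lat 0.13623831670278497 -4.900684289943502e-05
axis [ 0.52907877 -0.21258336] a 0.5750385179184132 post target [ 0.50665786 -0.31003746]
axis [ 0.52907877 -0.21258336] a 0.5666970820584083 post target [ 0.50584574 -0.30984705]
axis [ 0.53209449 -0.2096613 ] a 0.5822183969208925 post target [ 0.51037386 -0.30727387]
axis [ 0.53209449 -0.2096613 ] a 0.5738595594009045 post target [ 0.5095587 -0.3070889]
```

```bash
python3 -m inch '[[-44,20,0,-0.024],[-44,20,0,-0.024],[-44,20,45,-0.024],[-44,20,90,-0.024],[-44,20,130,-0.024],[-44,20,155,-0.024],[-44,20,162,-0.024],[-44,20,162,-0.024]]' 50;python3 -m inch '[[0,0,0,0],[0,0,0,0],[0,0,0,0],[0,0,0,0],[0,0,0,0],[0,0,0,0],[0,0,0,0]]' 8 30
python3 - <<'E'
from h import *
p,R,s=pose();h0=np.arctan2(R[1,0],R[0,0]);ax=np.array([.5306,-.2111]);h=.7696
v=p[:2]-ax;print("r",np.hypot(*v),"a",np.arctan2(-v[1],-v[0])-h,h0)
r=np.hypot(*v);a0=np.arctan2(-v[1],-v[0])
for a in np.arange(.1,.6,.0958):
  t=ax-r*np.array([np.cos(a0+a),np.sin(a0+a)]);print(round(a,3),totool([*(t),p[2]]-p)[:2].round(1))
E
```

```text
time_s: 10.25
ee_pos: [0.461, -0.279, 0.0939]
tcp_rot: [-2.91, -1.179, 0.001]
force: [0.1, -0.7, 0.3]
gripper_width: 0.0498
gripper_force: 0.0
time_s: 10.95
ee_pos: [0.4611, -0.2805, 0.0949]
tcp_rot: [2.912, 1.178, 0.0]
force: [-1.2, 0.8, 4.6]
gripper_width: 0.0155
gripper_force: 30.0
r 0.09818914826814776 a 0.01502623016460114 0.7687198960873227
0.1 [0.6 9.8]
0.196 [ 2.2 19.1]
0.292 [ 4.6 28.2]
0.387 [ 7.9 37. ]
0.483 [12.  45.4]
0.579 [16.9 53.5]
```

```bash
python3 -m inch '[[0.3,7,0,-0.07],[1,14.5,0,-0.145],[2.3,21.5,0,-0.215],[4.1,28.5,0,-0.29],[6.4,35.5,0,-0.36],[9.3,42,0,-0.43],[12.4,48.2,0,-0.5],[16.1,54.4,0,-0.575]]';python3 -m inch '[[0,0,0,0],[0,0,0,0],[0,0,0,0],[0,0,0,0],[0,0,0,0]]'
python3 - <<'E'
from h import *
p,R,s=pose();ax=np.array([.5306,-.2111]);h=.7696
v=p[:2]-ax;a=np.arctan2(-v[1],-v[0])-h
print("r",np.hypot(*v),"a",a,"head a",np.arctan2(R[1,0],R[0,0])-h)
for D in([.4372,.0399],[.4419,.0401]):
  d=np.array(D)-ax;t=h+2*a;print("dot y in sight",-np.sin(t)*d[0]+np.cos(t)*d[1])
c=cv2.imread("pics/w1.png")
t,_=snap("top","pics/t6.png");w,_=snap("wrist","pics/w6.png");sd,_=snap("side","pics/s6.png")
cv2.imwrite("pics/v6.png",np.vstack([cv2.resize(cv2.convertScaleAbs(t[100:230,195:445],alpha=1.6),(780,406),interpolation=cv2.INTER_CUBIC)[:,:,::-1][:,:,:],cv2.resize(np.hstack([w[:300],sd[60:360]]),(780,183))[:,:,::-1]]))
E
```

```text
time_s: 11.75
ee_pos: [0.5105, -0.3084, 0.0949]
tcp_rot: [2.456, 1.959, -0.0]
force: [-1.2, 0.7, 5.4]
gripper_width: 0.0157
gripper_force: 30.0
time_s: 12.25
ee_pos: [0.5104, -0.3084, 0.0949]
tcp_rot: [2.459, 1.955, -0.0]
force: [-2.0, 0.1, 4.7]
gripper_width: 0.0153
gripper_force: 30.0
r 0.09937558878229724 a 0.5964107499512051 head a 0.5738436080539332
dot y in sight -0.009475770588310825
dot y in sight -0.01389627164180246
```

View pics/v6.png

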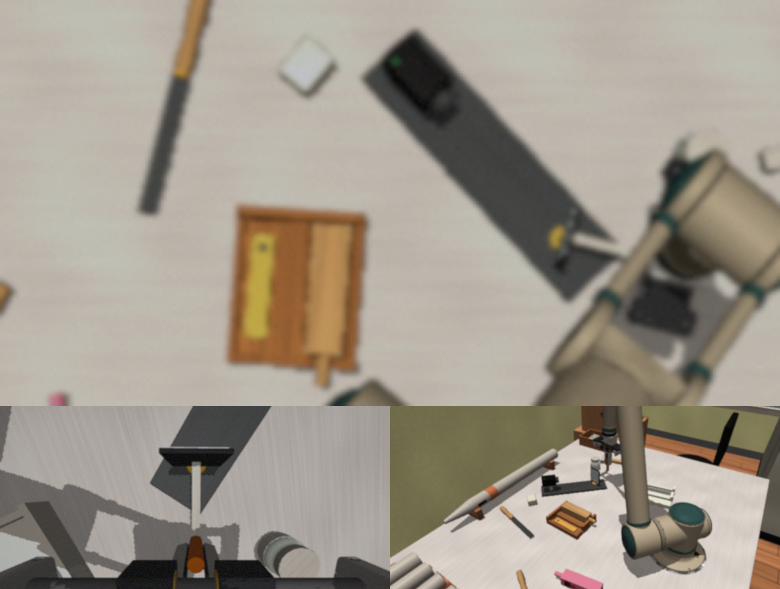

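The pipe is still in its compartment, the lever is held with the glass turned as planned, and the jar, hammer and other bystanders haven't moved. By both estimates the line of sight passes within about 14 mm of the dot, against the 32 mm allowed.

```bash
python3 -c "
from rig import order
print(order.close_job())"
```

```text
the job is handed in; nothing more can be done
None
```

I handed the job in with the pipe lying released in the tray, its dot facing the mirror. The gripper is holding the mirror post at about 0.58 rad, where I estimate the line of sight passes within 14 mm of the dot; the hand-in returned no verdict.

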